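Load the label dispenser

TASK

Load the label dispenser with the tall roll: slide its cover fully back, hang the tall label roll on the slanted spindle inside so that it sits right down on the spindle's collar, then slide the cover fully shut over it. Leave the short roll and the two tubs standing beside it where they are.

Things in the scene. Friction and masses are not known exactly. Their poses are not given: they have to be found in the camera images.
- tall_roll_mid (a point): the roll to load: a white paper label roll standing on end on the worktop, 64 mm outer diameter, 60 mm tall, brown card core with a 30 mm bore right through it; about 0.2 kg. This point is its centre, half-way up (30 mm above its underside); z is the roll's axis.
- tall_roll: the same tall roll; origin at the centre of its underside, z along its axis.
- short_roll_mid (a point): the other roll, to be left alone: same 64 mm diameter but only 34 mm tall, standing on end. This point is its centre, half-way up.
- round_tub_mid (a point): a round lidded plastic tub with contents, 98 mm in diameter, 61 mm tall, loose, to be left alone. This point is at its middle, 30 mm above its underside.
- square_tub_mid (a point): a square lidded plastic tub, 105 x 118 mm, 60 mm tall, loose, to be left alone. The point is at its middle, 30 mm above its underside. Rolls and tubs stand about 160 mm apart in a two by two group left of the dispenser, any one in any place. Further left, at y > 0.31, stands a fixed bench scale with a tub on it, 110 mm high.
- dispenser: the label dispenser, fixed: a white case 312 mm long (along y), 126 mm wide, on a grey stand, tipped 40 degrees about its y so that its face looks up and to its -x side; 160 mm high. Origin on the worktop under the case's middle. The +y half is an open well, 146 mm (along y) x 116 mm x 74 mm deep, the spindle in its middle, square to the face; the -y half is closed, and the open cover lies over it.
- spindle: aluminium peg in the well, 22 mm thick, 49 mm long, tapered nose, on a 72 mm round collar. Origin at the centre of the collar's upper face, on which the roll sits (68 mm below the well's rim); z along the peg, out of the well, 40 degrees from vertical; y along the case, against the cover's opening. A seated roll has its middle 30 mm up z and sags sideways until its bore rests on the peg, 4 mm off axis.
- cover_handle (a point): the grip ridge on the clear sliding cover over the well: 12 mm thick (along y), 70 mm long (along x), standing 26 mm above the cover plate. This point is in the ridge, 7 mm below its top; axes as the spindle's (z square to the cover). The cover is 150 x 119 mm, 4 mm thick, held in rails along the case.
- cover (a joint): travel of the cover, m: 0 shut (over the well, as far as it goes), 0.152 fully back over the closed half; it grows as the ridge moves along the case's -y. About 1.5 N friction, stays where it is left; may begin a little open.

How it is judged:
By the outcome, as a careful person would: the job done as asked, in the order asked, and still so for the second after the job is handed in, with the robot touching nothing.
It also fails if it takes over 64 s, if anything falls off the work surface, if the arm or the gripper's body presses on something with over 40 N, if the wrist force passes 120 N, or if a joint passes its speed limit or range.

ROBOT

A 6-joint arm with a two-finger parallel gripper is mounted at the origin on a cart in front of the work surface, level with it; the furniture and walls round the work are solid. World frame = base frame: x ahead of the robot, y to its left, z up, the work surface at z = 0. Lengths are in m, angles in degrees, forces in N, time in s.
With the tool pointing down it reaches from about 0.225 to 0.725 m from the base axis. Payload 3.1 kg.
Tool frame: the origin (TCP) lies between the finger pads; the fingertips stand 22 mm ahead of it and the grasp point (between the pads) lies 3 mm ahead of it; x points along the fingers, y is the direction in which the jaws open and shut, and the axes are right-handed (so a half turn about x gives the same grasp; the last joint's range is limited). The gripper opens to 85 mm and grips with 20 to 120 N. Pads are 22 mm wide; open, the fingers measure 114 mm over their backs; the gripper's body (76 mm by 85 mm) begins 54 mm behind the grasp point. The pads swing forward as they close: fully open they stand 13 mm farther back than shut.
Start: joints at [-77.452, 2.75, 5.684, 92.934, 0, 82.678], TCP at [0.178, -0.494, 0.253] pointing down, gripper open.
Joint ranges: [-166.93, 166.93], [-56.73, 111.36], [-69.38, 81.34], [-121.58, 131.49], [-85.45, 84.26], [-180, 180]. Speed limits (degrees/s): [159.86, 159.86, 180, 180, 180, 180].

INTERFACE

Orientations are given as a 3x3 rotation matrix whose columns are the frame's x, y, z axes.
In Python, from bench import robot, eyes gives the robot as it stands.
- The arm moves only by the shell command python3 -m jog 'ROWS'. ROWS is JSON, a list of rows, each an object of numbers: "rx", "ry", "rz": the turn, a rotation vector about the tool's x, y, z in rad; "dx", "dy", "dz": the shift along the tool's x, y, z in m; "grip": the opening, from 0 (shut) to 1 (fully open). In form: [{"rx": .., "ry": .., "rz": .., "dx": .., "dy": .., "dz": .., "grip": ..}, ...]. A call has 1 to 8 rows; each row shifts and turns the commanded pose from where the row before left it, along the tool's axes as they then stand; what a row does not reach is not made up. A row lasts 1/12 s, in which the tool goes at most 41.7 mm and 7.16 degrees, less where a joint would pass 70% of its speed; a pose out of reach is approached as far as the arm can. A call with a gripper value outside its range is refused whole. The fingers move at their own pace and stop on an object; the grip force is fixed at half the most. Time passes only in rows, so rows that do not move let the fingers close. It gives the time, the measured TCP pose, the force and the opening at its end, in the units of the state.
- robot.get_obs(): the state, without advancing time (a new reading comes with each control period).
- eyes.read_camera(name): name is "side" or "top" or "wrist"; returns a dict with "image" (480x640x3 uint8, blue, green, red), "mtx" (3x3 intrinsics, pixels), "position" and "attitude" of the camera in the world. Camera axes: x right, y up, looking along -z (the intrinsics and any distortion apply to the point x, -y, -z); pixel columns grow to the right and rows downward; lengths in m; the calibration is good to about 2 mm. A picture is of the moment at which its call begins. There is no depth.
- robot.job_done(): hands the job in, once; it reports no verdict.
Trained networks look in a picture, given as the dict that the camera call returned (one of the last four; its "shot" number tells which), for a name from the list of things; names that differ only in an ending like _2 or _b are one class to them, and where a whole thing is asked for, a point or a joint stands for the part that bears it (a point fixed in the world has none). Each returns a list of dicts, best first, with "confidence" (0 to 1); they miss things now and then, are a little off and sometimes report something else, mostly with a low value. They report only what shows in the picture. A call takes as long as a camera call.
- eyes.boxes_of(picture, target): "position" ([x, y, z] in m, in world coordinates, good to about 4 mm: the middle of the surface that is visible of it).
- eyes.masks_of(picture, target): "region" (480x640 bool, what is visible of it).
The state is a dict: "t": time; "joint_positions": joint angles; "qvel": joint speeds; "joint_efforts": joint torques, N m; "eef_pos": TCP position; "orientation": TCP orientation; "contact_force": force on the tool from outside, world axes, zero at the start; "moment": the same for the moment, N m; "grip_width": finger opening in m.
Only numpy, scipy, OpenCV 4.12 (cv2) and the standard library are available. Lean on these libraries where they do the work, as an engineer would, in place of code of your own. Each camera call takes 0.05 s, during which the arm holds its last target. There are 200 camera calls.

## Working session

There is one attempt and no reset: what is moved stays moved. The work goes in short steps, Python scripts to look and compute and a shell command to move; the robot and the scene stay as the last step left them, time stands still between calls to the robot, and variables do not carry over. Pictures are saved under pics/ and viewed, on a budget of 10 in all, crops included, one or two more only if the job needs it, and the job is handed in when it is done.

```bash
ls; mkdir -p pics; python3 - <<'E'
from bench import robot, eyes
import cv2, numpy as np
np.set_printoptions(precision=4,suppress=True)
print(robot.get_obs())
ims=[]
for c in("top","side"):
    p=eyes.read_camera(c); ims.append(p["image"]); print(c,p["position"],p["attitude"],p["mtx"])
    for n in("tall_roll_mid","tall_roll","short_roll_mid","round_tub_mid","square_tub_mid","dispenser","spindle","cover_handle","cover"):
        try: print(n,[(np.round(d["position"],4).tolist(),round(d["confidence"],2)) for d in eyes.boxes_of(p,n)[:3]])
        except Exception as e: print(n,e)
cv2.imwrite("pics/a.png",cv2.resize(np.hstack(ims),(800,300),interpolation=cv2.INTER_AREA))
cv2.imwrite("pics/top.png",ims[0]);cv2.imwrite("pics/side.png",ims[1])
E
```

```text
pics
{'t': 0.0, 'joint_positions': array([-77.4505,   2.7944,   5.5902,  92.9331,   0.0008,  82.6767]), 'qvel': array([0.0485, 0.0269, 0.0089, 0.0705, 0.0409, 0.0455]), 'joint_efforts': array([  0.0004, -33.8784,  32.0014,   0.0202,  -0.0002,   0.    ]), 'eef_pos': array([ 0.1783, -0.4932,  0.2521]), 'orientation': array([[-0.0005,  0.3399, -0.9404],
       [ 0.0023, -0.9404, -0.3399],
       [-1.    , -0.0024, -0.0003]]), 'contact_force': array([-0.3181, -0.0692, -0.9644]), 'moment': array([-0.0252, -0.0176,  0.001 ]), 'grip_width': 0.08521368585031254}
top [ 0.3243 -0.0499  1.0128] [[-0.0202  0.9824 -0.1855]
 [-0.9994 -0.0249 -0.023 ]
 [-0.0273  0.185   0.9824]] [[483.6075   0.     329.2131]
 [  0.     483.6075 245.6666]
 [  0.       0.       1.    ]]
tall_roll_mid []
tall_roll [([0.4207, 0.1911, 0.0576], 0.57)]
short_roll_mid [([0.4417, 0.0425, 0.0349], 0.83), ([0.593, 0.2058, 0.0525], 0.42)]
round_tub_mid [([0.5955, 0.0442, 0.0639], 0.74), ([0.4255, 0.1903, 0.0608], 0.32)]
square_tub_mid [([0.5937, 0.2056, 0.0559], 0.71)]
dispenser [([0.5092, -0.2701, 0.1156], 0.75)]
spindle []
cover_handle [([0.5112, -0.2116, 0.1219], 0.9)]
cover [([0.5139, -0.2087, 0.1184], 0.86)]
side [0.3642 0.7241 0.4682] [[-0.9807  0.0744 -0.1805]
 [-0.1952 -0.3919  0.8991]
 [-0.0039  0.917   0.3988]] [[488.067    0.     322.9382]
 [  0.     488.067  234.2371]
 [  0.       0.       1.    ]]
tall_roll_mid [([0.4305, 0.2208, 0.0483], 0.62)]
tall_roll [([0.4287, 0.2157, 0.047], 0.56)]
short_roll_mid [([0.4423, 0.0664, 0.0322], 0.63)]
round_tub_mid [([0.5878, 0.0699, 0.0583], 0.96)]
square_tub_mid [([0.5845, 0.2306, 0.0563], 0.78), ([0.5869, 0.0728, 0.0597], 0.27)]
dispenser [([0.5232, -0.1749, 0.0845], 0.68)]
spindle [([0.5124, -0.1975, 0.1191], 0.72), ([0.5872, 0.0731, 0.0578], 0.54), ([0.5529, -0.1894, 0.0831], 0.37)]
cover_handle [([0.5099, -0.1975, 0.1169], 0.92)]
cover [([0.5172, -0.1952, 0.1167], 0.83)]
```

View pics/top.png

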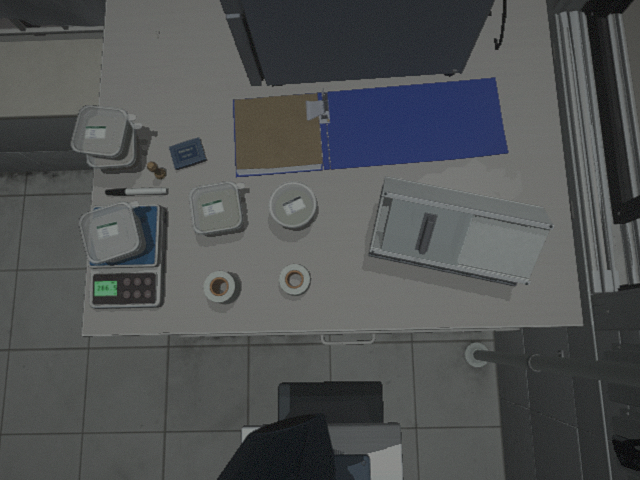

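View pics/side.png

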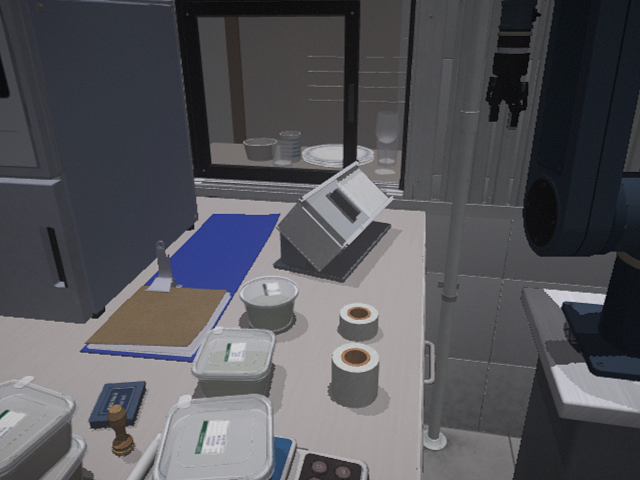

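The top view shows the tall roll at pixel (220,287), with the darker and deeper bore, and the short roll at (294,279). The tubs are behind them. The dispenser's ridge is at (427,233), and the case is yawed about -11°. In the side view the taller roll at (355,375) confirms which is which.

I'll move to a hover square to the face and look with the wrist camera.

```bash
cat > h.py <<'E'
import numpy as np, cv2
from scipy.spatial.transform import Rotation as R
from bench import robot, eyes
np.set_printoptions(precision=4,suppress=True)
def frame(yaw, tilt=40):   # spindle axes: z tipped towards case -x
    return (R.from_euler('z',yaw,degrees=True)*R.from_euler('y',-tilt,degrees=True)).as_matrix()
def tool_for(F,s=-1):      # tool x = -z, y = s*y
    X=-F[:,2]; Y=s*F[:,1]; return np.c_[X,Y,np.cross(X,Y)]
def go(p,T):
    o=robot.get_obs(); r=R.from_matrix(o["orientation"].T@T).as_rotvec()
    d=T.T@(np.array(p)-o["eef_pos"]); print("t",o["t"],"rot",r,"n>=",np.degrees(np.linalg.norm(r))/7.16,"then d",d,"n>=",np.linalg.norm(d)/.0417, "d in present axes",o["orientation"].T@(np.array(p)-o["eef_pos"]),"F",o["contact_force"],"w",o["grip_width"])
def proj(c,P):
    A=np.array(c["attitude"]); q=(np.atleast_2d(P)-c["position"])@A; q=q*[1,-1,-1]; K=np.array(c["mtx"])
    u=q@K.T; return u[:,:2]/u[:,2:]
def ray(c,uv):
    K=np.array(c["mtx"]); d=np.linalg.inv(K)@np.r_[uv,1]; d=np.array(c["attitude"])@(d*[1,-1,-1]); return d/np.linalg.norm(d)
E
python3 - <<'E'
from h import *
F=frame(-11); h=np.array([.508,-.205,.125]); T=tool_for(F)
go(h+.17*F[:,2]+.0*F[:,1],T)
E
```

```text
t 1.0 rot [0.5165 0.6809 0.188 ] n>= 7.002298637225373 then d [ 0.1008 -0.3463 -0.1231] n>= 9.140519477945055 d in present axes [-0.0019 -0.2156 -0.3143] F [0.1333 0.4649 0.0024] w 0.08517840626820454
```

```bash
python3 -m jog '[{"dy":-0.027,"dz":-0.0315},{"dy":-0.027,"dz":-0.0315},{"dy":-0.027,"dz":-0.0315},{"dy":-0.027,"dz":-0.0315},{"dy":-0.027,"dz":-0.0315},{"dy":-0.027,"dz":-0.0315},{"dy":-0.027,"dz":-0.0315},{"dy":-0.027,"dz":-0.0315}]'
python3 -m jog '[{"rx":0.065,"ry":0.085,"rz":0.0235},{"rx":0.065,"ry":0.085,"rz":0.0235},{"rx":0.065,"ry":0.085,"rz":0.0235},{"rx":0.065,"ry":0.085,"rz":0.0235},{"rx":0.065,"ry":0.085,"rz":0.0235},{"rx":0.065,"ry":0.085,"rz":0.0235},{"rx":0.065,"ry":0.085,"rz":0.0235},{"rx":0.065,"ry":0.085,"rz":0.0235}]'
python3 - <<'E'
from h import *
F=frame(-11); h=np.array([.508,-.205,.125]); T=tool_for(F)
go(h+.17*F[:,2],T)
c=eyes.read_camera("wrist"); cv2.imwrite("pics/w1.png",c["image"]); import pickle; pickle.dump(c,open("w1.pkl","wb"))
print(c["position"],c["attitude"],c["mtx"])
for n in("cover_handle","spindle","cover"):
    print(n,[(d["position"],d["confidence"]) for d in eyes.boxes_of(c,n)[:2]])
print(robot.get_obs()["joint_positions"])
E
```

```text
t 1.0 rot [0.5165 0.6809 0.188 ] n>= 7.002298637225373 then d [ 0.1008 -0.3463 -0.1231] n>= 9.140519477945055 d in present axes [-0.0019 -0.2156 -0.3143] F [0.1333 0.4649 0.0024] w 0.08517840626820454
[ 0.2498 -0.4678  0.3756] [[ 0.3388  0.8992  0.2768]
 [-0.9408  0.3234  0.1011]
 [ 0.0014 -0.2947  0.9556]] [[361.0473   0.     319.9189]
 [  0.     361.0473 242.0447]
 [  0.       0.       1.    ]]
cover_handle []
spindle []
cover []
[-77.4539   2.7496   5.6845  92.9335  -0.0021  82.6776]schema error: expected keys rx, ry, rz, dx, dy, dz, grip
schema error: expected keys rx, ry, rz, dx, dy, dz, grip
```

View pics/w1.png

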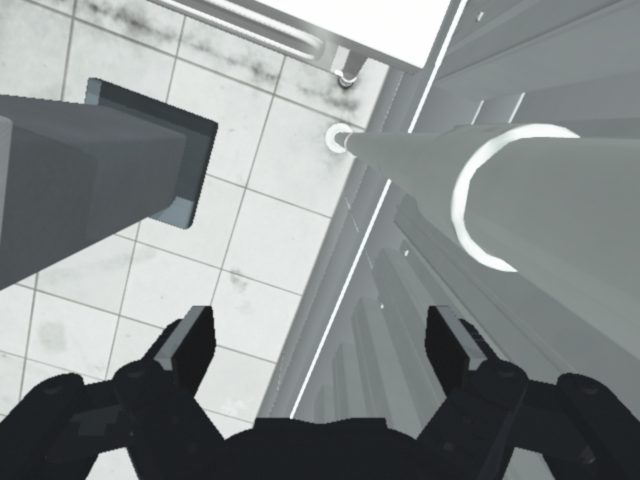

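The wrist view shows only the floor and the pole on the right. The moves were refused because every row needs all seven keys, so I'm sending them again in full.

```bash
python3 -m jog '[{"rx":0,"ry":0,"rz":0,"dx":0,"dy":-0.028,"dz":-0.026,"grip":1},{"rx":0,"ry":0,"rz":0,"dx":0,"dy":-0.028,"dz":-0.026,"grip":1},{"rx":0,"ry":0,"rz":0,"dx":0,"dy":-0.028,"dz":-0.026,"grip":1},{"rx":0,"ry":0,"rz":0,"dx":0,"dy":-0.028,"dz":-0.03,"grip":1},{"rx":0,"ry":0,"rz":0,"dx":0,"dy":-0.026,"dz":-0.032,"grip":1},{"rx":0,"ry":0,"rz":0,"dx":0,"dy":-0.026,"dz":-0.032,"grip":1},{"rx":0,"ry":0,"rz":0,"dx":0,"dy":-0.026,"dz":-0.032,"grip":1},{"rx":0,"ry":0,"rz":0,"dx":0,"dy":-0.026,"dz":-0.032,"grip":1}]'
python3 -m jog '[{"rx":0.065,"ry":0.085,"rz":0.0235,"dx":0,"dy":0,"dz":0,"grip":1},{"rx":0.065,"ry":0.085,"rz":0.0235,"dx":0,"dy":0,"dz":0,"grip":1},{"rx":0.065,"ry":0.085,"rz":0.0235,"dx":0,"dy":0,"dz":0,"grip":1},{"rx":0.065,"ry":0.085,"rz":0.0235,"dx":0,"dy":0,"dz":0,"grip":1},{"rx":0.065,"ry":0.085,"rz":0.0235,"dx":0,"dy":0,"dz":0,"grip":1},{"rx":0.065,"ry":0.085,"rz":0.0235,"dx":0,"dy":0,"dz":0,"grip":1},{"rx":0.065,"ry":0.085,"rz":0.0235,"dx":0,"dy":0,"dz":0,"grip":1},{"rx":0.065,"ry":0.085,"rz":0.0235,"dx":0,"dy":0,"dz":0,"grip":1}]'
python3 - <<'E'
from h import *
F=frame(-11); h=np.array([.508,-.205,.125]); T=tool_for(F)
go(h+.17*F[:,2],T)
c=eyes.read_camera("wrist"); cv2.imwrite("pics/w2.png",c["image"]); import pickle; pickle.dump(c,open("w2.pkl","wb"))
print(c["position"],c["attitude"],c["mtx"])
for n in("cover_handle","spindle","cover"):
    print(n,[(d["position"],d["confidence"]) for d in eyes.boxes_of(c,n)[:2]])
print(robot.get_obs()["joint_positions"])
E
```

```text
t: 1.87
eef_pos: [0.3275, -0.2087, 0.2536]
orientation: [[0.001, 0.339, -0.941], [-0.001, -0.941, -0.339], [-1.0, 0.001, -0.001]]
contact_force: [1.1, -0.2, -0.6]
grip_width: 0.0853
t: 2.53
eef_pos: [0.327, -0.2105, 0.2539]
orientation: [[0.633, -0.197, -0.749], [-0.126, -0.98, 0.151], [-0.764, -0.001, -0.645]]
contact_force: [-0.6, -0.6, 0.3]
grip_width: 0.0856
t 2.5333 rot [-0.0052 -0.0034 -0.0031] n>= 0.0557085964481786 then d [ 0.0423 -0.0399 -0.0525] n>= 1.8781671254635577 d in present axes [ 0.0423 -0.0403 -0.0521] F [-0.6366 -0.6298  0.2965] w 0.08562876694509317
[ 0.3076 -0.2063  0.3962] [[-0.1978  0.9017 -0.3845]
 [-0.9803 -0.1819  0.0777]
 [ 0.0001  0.3922  0.9199]] [[361.0473   0.     319.9189]
 [  0.     361.0473 242.0447]
 [  0.       0.       1.    ]]
cover_handle [([0.511, -0.2105, 0.1216], 0.9)]
spindle []
cover [([0.5166, -0.2125, 0.1219], 0.6), ([0.4381, 0.041, 0.0364], 0.3)]
[-68.0805 -55.2121 -42.1148  78.4959  32.4683 130.3395]
```

View pics/w2.png

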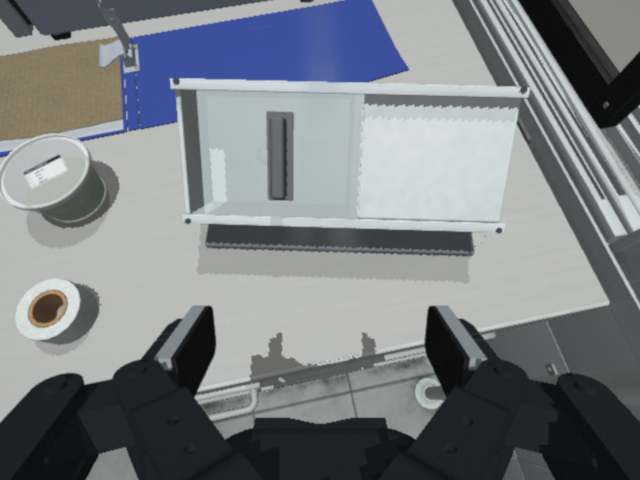

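The wrist view looks square onto the face. Rail corners are at about (176,84), (525,93), (502,230) and (187,219). The ridge top spans (267-293, 112-200), and the cover sits a little off its left end. Next I'll fit the case pose.

```bash
python3 - <<'E'
from h import *
import pickle
from scipy.optimize import least_squares
c=pickle.load(open("w2.pkl","rb"))
uv=np.array([[176,84],[525,93],[502,230],[187,219]])
P=np.array([[.063,.156,0],[.063,-.156,0],[-.063,-.156,0],[-.063,.156,0]])
f=lambda q:(proj(c,q[:3]+P@frame(q[3]).T)-uv).ravel()
s=least_squares(f,[.51,-.25,.12,-11]); q=s.x; print(q,s.fun)
m=eyes.read_camera("top")
print("top corners",proj(m,q[:3]+P@frame(q[3]).T))
F=frame(q[3])
# ridge centroid in both wrist/top, intersect with plane z=+19..26 above face
for nm,cam in(("w",eyes.read_camera("wrist")),("top",m)):
    k=eyes.masks_of(cam,"cover_handle")
    if not k: print(nm,"none");continue
    mm=k[0]["region"]; r=cv2.minAreaRect(np.argwhere(mm)[:,::-1].astype(np.float32)); print(nm,k[0]["confidence"],r)
    o=F.T@(np.array(cam["position"])-q[:3])
    for zz in(.02,.026):
        d=F.T@ray(cam,r[0]); print(zz,o+d*(zz-o[2])/d[2])
E
```

```text
[  0.5034  -0.2712   0.1129 -13.447 ] [ 0.129  -0.5887  0.5638 -0.1934 -1.0408 -0.0214  0.274   0.895 ]
top corners [[382.8544 190.9654]
 [553.3868 225.0786]
 [528.8371 282.302 ]
 [370.0356 249.2029]]
w 0.57 ((278.27935791015625, 153.64266967773438), (168.2832489013672, 125.21288299560547), 1.7098139524459839)
0.02 [0.0046 0.0617 0.02  ]
0.026 [0.005  0.0608 0.026 ]
top 0.7 ((426.65972900390625, 231.66514587402344), (82.8050765991211, 54.63690185546875), 12.26477336883545)
0.02 [0.0091 0.0614 0.02  ]
0.026 [0.0121 0.0623 0.026 ]
```

```bash
cat >> h.py <<'E'
O=np.array([.5034,-.2712,.1129]); YAW=-13.45; F=frame(YAW)   # rim-plane centre
def face(*v): return O+F@np.array(v)
def me():
    o=robot.get_obs(); print("t",o["t"],"face xyz",F.T@(o["eef_pos"]-O),"Fface",F.T@o["contact_force"],"w",o["grip_width"],"J",o["joint_positions"])
E
python3 -c "
from h import *
go(face(.005,.061,.1),tool_for(F)); me()"
```

```text
t 2.9333 rot [0.0317 0.0014 0.0268] n>= 0.33211981752426445 then d [ 0.1275 -0.0431 -0.0557] n>= 3.492994418700721 d in present axes [ 0.1285 -0.0379 -0.0572] F [-0.4018  0.3043 -0.2576] w 0.08559278390642228
t 2.9333 face xyz [-0.0507  0.0179  0.2275] Fface [-0.5192  0.2025  0.0993] w 0.08559278390642228 J [-67.9626 -54.9402 -41.8967  78.4887  32.5173 130.3775]
```

```bash
python3 -m jog '[{"rx":0.032,"ry":0.0015,"rz":0.027,"dx":0,"dy":0,"dz":0,"grip":0.6},{"rx":0,"ry":0,"rz":0,"dx":0.025,"dy":-0.0086,"dz":-0.011,"grip":0.6},{"rx":0,"ry":0,"rz":0,"dx":0.025,"dy":-0.0086,"dz":-0.011,"grip":0.6},{"rx":0,"ry":0,"rz":0,"dx":0.025,"dy":-0.0086,"dz":-0.011,"grip":0.6},{"rx":0,"ry":0,"rz":0,"dx":0.025,"dy":-0.0086,"dz":-0.011,"grip":0.6},{"rx":0,"ry":0,"rz":0,"dx":0.0275,"dy":-0.0086,"dz":-0.0117,"grip":0.6},{"rx":0,"ry":0,"rz":0,"dx":0,"dy":0,"dz":0,"grip":0.6}]'
python3 - <<'E'
from h import *
me()
c=eyes.read_camera("wrist"); cv2.imwrite("pics/w3.png",c["image"])
for n in("cover_handle",):
    print(n,[F.T@(np.array(d["position"])-O) for d in eyes.boxes_of(c,n)[:2]])
go(face(.005,.061,.034),tool_for(F))
E
```

```text
t: 3.52
eef_pos: [0.461, -0.1953, 0.1874]
orientation: [[0.622, -0.227, -0.749], [-0.141, -0.974, 0.178], [-0.77, -0.005, -0.638]]
contact_force: [-0.3, 1.6, -0.4]
grip_width: 0.0511
t 3.5167 face xyz [0.0028 0.0639 0.0949] Fface [-0.7718  1.5341  0.1044] w 0.05113725300443871 J [-41.0498 -42.1163 -45.4837  50.5445  17.575  157.9587]
cover_handle [array([0.0093, 0.0605, 0.0098])]
t 3.6167 rot [-0.0003  0.0049  0.0039] n>= 0.05001876548447444 then d [ 0.0637  0.001  -0.0016] n>= 1.5286109420582679 d in present axes [ 0.0637  0.0012 -0.0019] F [-0.4414 -0.7275  0.4163] w 0.051173733127205356
```

View pics/w3.png

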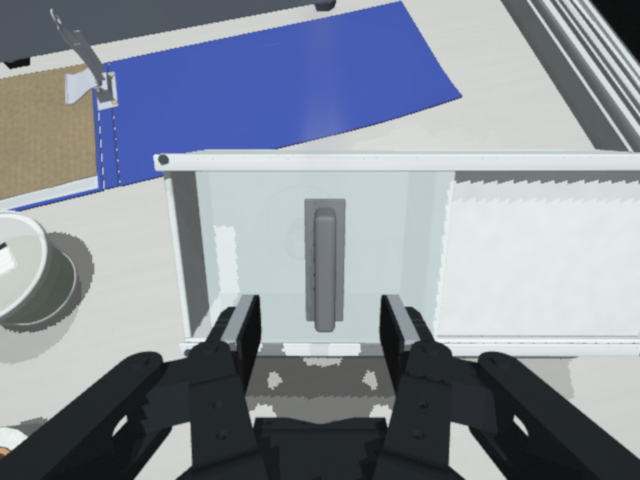

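The ridge at (325,268) is midway between the fingers, so I'm descending and closing on it.

```bash
python3 -m jog '[{"rx":0,"ry":0.005,"rz":0.004,"dx":0.02,"dy":0,"dz":-0.002,"grip":0.6},{"rx":0,"ry":0,"rz":0,"dx":0.02,"dy":0,"dz":0,"grip":0.6},{"rx":0,"ry":0,"rz":0,"dx":0.02,"dy":0,"dz":0,"grip":0.6},{"rx":0,"ry":0,"rz":0,"dx":0,"dy":0,"dz":0,"grip":0.05},{"rx":0,"ry":0,"rz":0,"dx":0,"dy":0,"dz":0,"grip":0.05},{"rx":0,"ry":0,"rz":0,"dx":0,"dy":0,"dz":0,"grip":0.05},{"rx":0,"ry":0,"rz":0,"dx":0,"dy":0,"dz":0,"grip":0.05},{"rx":0,"ry":0,"rz":0,"dx":0,"dy":0,"dz":0,"grip":0.05}]'
python3 -c "
from h import *
me()"
```

```text
t: 4.28
eef_pos: [0.4977, -0.2086, 0.1491]
orientation: [[0.629, -0.237, -0.74], [-0.156, -0.971, 0.179], [-0.762, 0.003, -0.648]]
contact_force: [-4.2, 1.5, 2.2]
grip_width: 0.0104
t 4.2833 face xyz [0.0078 0.0596 0.0406] Fface [-2.0025  0.4435  4.4883] w 0.010405482920055475 J [-38.4053 -34.7161 -46.5245  40.4567  15.5883 160.6196]
```

```bash
python3 -m jog '[{"rx":0,"ry":0,"rz":0,"dx":-0.002,"dy":0.005,"dz":0,"grip":0},{"rx":0,"ry":0,"rz":0,"dx":0,"dy":0.01,"dz":0,"grip":0},{"rx":0,"ry":0,"rz":0,"dx":0,"dy":0.015,"dz":0,"grip":0},{"rx":0,"ry":0,"rz":0,"dx":0,"dy":0.015,"dz":0,"grip":0}]'
python3 -c "
from h import *
me()
c=eyes.read_camera('wrist'); 
print([F.T@(np.array(d['position'])-O) for d in eyes.boxes_of(c,'cover_handle')[:2]])
"
```

```text
t: 4.62
eef_pos: [0.4874, -0.2508, 0.1492]
orientation: [[0.632, -0.232, -0.739], [-0.151, -0.973, 0.176], [-0.76, 0.0, -0.65]]
contact_force: [20.8, -2.4, -12.5]
grip_width: 0.0105
t 4.6167 face xyz [0.0078 0.0162 0.0408] Fface [  7.8962   2.5486 -22.9247] w 0.010535403914538943 J [-44.9038 -31.6809 -44.6193  40.9392  19.8464 155.0412]
[array([0.0258, 0.0156, 0.0106])]
```

```bash
python3 -m jog '[{"rx":0,"ry":0,"rz":0,"dx":0.0015,"dy":0.015,"dz":0,"grip":0},{"rx":0,"ry":0,"rz":0,"dx":0,"dy":0.015,"dz":0,"grip":0},{"rx":0,"ry":0,"rz":0,"dx":0,"dy":0.015,"dz":0,"grip":0},{"rx":0,"ry":0,"rz":0,"dx":0,"dy":0.015,"dz":0,"grip":0},{"rx":0,"ry":0,"rz":0,"dx":0,"dy":0.01,"dz":0,"grip":0}]'
python3 -c "
from h import *
me()"
python3 -m jog '[{"rx":0,"ry":0,"rz":0,"dx":0,"dy":0.005,"dz":0,"grip":0},{"rx":0,"ry":0,"rz":0,"dx":0,"dy":0.005,"dz":0,"grip":0}]'
python3 -c "
from h import *
me()"
```

```text
t: 5.13
eef_pos: [0.471, -0.3206, 0.1491]
orientation: [[0.631, -0.235, -0.739], [-0.154, -0.972, 0.178], [-0.76, 0.002, -0.65]]
contact_force: [10.2, -0.5, -4.4]
grip_width: 0.0099
t 5.1333 face xyz [ 0.008  -0.0556  0.0406] Fface [ 4.8903  1.8626 -9.8413] w 0.009851897133716574 J [-53.6271 -24.949  -40.001   41.71    24.6321 147.3847]
t: 5.3
eef_pos: [0.4689, -0.3299, 0.1491]
orientation: [[0.631, -0.235, -0.739], [-0.154, -0.972, 0.178], [-0.76, 0.002, -0.65]]
contact_force: [9.3, -0.3, -3.6]
grip_width: 0.01
t 5.3 face xyz [ 0.008  -0.0651  0.0406] Fface [ 4.6493  1.8401 -8.6273] w 0.01003549544663493 J [-54.6863 -23.9252 -39.2583  41.8518  25.2252 146.4045]
```

```bash
for i in 1 2 3; do python3 -m jog '[{"rx":0,"ry":0,"rz":0,"dx":0,"dy":0.003,"dz":0,"grip":0},{"rx":0,"ry":0,"rz":0,"dx":0,"dy":0.003,"dz":0,"grip":0}]' >/dev/null; python3 -c "
from h import *
me()"; done
```

```text
t 5.4667 face xyz [ 0.008  -0.0707  0.0406] Fface [ 3.8503  1.3759 -8.6875] w 0.010034859470596503 J [-55.2989 -23.3117 -38.808   41.9409  25.5643 145.8122]
t 5.6333 face xyz [ 0.008  -0.0727  0.0405] Fface [ 3.3247 15.9007  2.2385] w 0.009981187276284987 J [-55.8417 -22.7213 -38.372   42.3173  26.3737 145.2132]
t 5.8 face xyz [ 0.008  -0.0731  0.0404] Fface [ 2.4472 28.7298 14.9248] w 0.01005793859901602 J [-56.3173 -22.1557 -37.9431  42.7997  27.2914 144.6174]
```

End stop at y' = -0.073. I'll relax, release, and back away along the face normal.

```bash
python3 -m jog '[{"rx":0,"ry":0,"rz":0,"dx":0,"dy":-0.004,"dz":0,"grip":0},{"rx":0,"ry":0,"rz":0,"dx":0,"dy":-0.004,"dz":0,"grip":0.4},{"rx":0,"ry":0,"rz":0,"dx":0,"dy":0,"dz":0,"grip":0.4},{"rx":0,"ry":0,"rz":0,"dx":0,"dy":0,"dz":0,"grip":0.4},{"rx":0,"ry":0,"rz":0,"dx":-0.02,"dy":0,"dz":0,"grip":0.4},{"rx":0,"ry":0,"rz":0,"dx":-0.03,"dy":0,"dz":0,"grip":1},{"rx":0,"ry":0,"rz":0,"dx":-0.04,"dy":0,"dz":0,"grip":1},{"rx":0,"ry":0,"rz":0,"dx":-0.03,"dy":-0.02,"dz":0,"grip":1}]'
python3 - <<'E'
from h import *
me()
P={}
for n in("side","top"):
    c=eyes.read_camera(n)
    for t in ("tall_roll","spindle","cover_handle"):
        for d in eyes.masks_of(c,t)[:2]:
            m=d["region"]; yx=np.argwhere(m); print(n,t,d["confidence"],m.sum(),yx.min(0),yx.max(0),yx.mean(0))
        print([ (np.array(d["position"]),d["confidence"]) for d in eyes.boxes_of(c,t)[:2]])
    print("pred tall top/bot",[proj(c,[.4255,.197,z]) for z in(.06,0)])
    print("pred spindle collar/tip",proj(c,[face(0,.079,-.068),face(0,.079,-.019)]))
    cv2.imwrite(f"pics/{n}2.png",c["image"])
a=cv2.imread("pics/side2.png")[180:440,250:430]; b=cv2.imread("pics/top2.png")[160:320,180:480]
cv2.imwrite("pics/mix.png",np.hstack([cv2.resize(a,None,fx=1.85,fy=1.85)[:480],cv2.resize(b,(450,240)).repeat(1,0) if 0 else cv2.copyMakeBorder(cv2.resize(b,(450,240)),0,240,0,0,cv2.BORDER_CONSTANT)]))
E
```

```text
t: 6.47
eef_pos: [0.3931, -0.3039, 0.242]
orientation: [[0.627, -0.241, -0.741], [-0.16, -0.97, 0.18], [-0.762, 0.005, -0.647]]
contact_force: [0.6, -1.3, 1.5]
grip_width: 0.0689
t 6.4667 face xyz [ 0.0066 -0.0574  0.1629] Fface [ 1.6408 -1.1099  0.5392] w 0.06890032129692054 J [-62.4996 -37.2966 -36.2955  61.4836  28.8397 139.0946]
side tall_roll 0.57 2667 [343 331] [407 378] [374.8556 354.222 ]
side tall_roll 0.19 115 [217 320] [229 331] [222.2696 325.8435]
[(array([0.4262, 0.2144, 0.0492]), 0.74)]
side spindle 0.56 102 [217 321] [229 331] [222.4608 326.1765]
[(array([ 0.5432, -0.1919,  0.0893]), 0.51)]
side cover_handle 0.92 1450 [165 334] [217 386] [190.0793 360.8517]
[(array([ 0.4824, -0.3272,  0.1163]), 0.88)]
pred tall top/bot [array([[356.3502, 357.1994]]), array([[355.3278, 392.7978]])]
pred spindle collar/tip [[316.6205 231.7712]
 [330.2563 217.5097]]
top tall_roll 0.71 924 [271 204] [303 240] [287.3149 221.9113]
[(array([0.4229, 0.1878, 0.0593]), 0.82)]
top spindle 0.88 827 [201 399] [229 434] [214.9033 416.1028]
[(array([ 0.5594, -0.1979,  0.0662]), 0.56)]
top cover_handle 0.71 4480 [213 449] [279 546] [245.8234 496.833 ]
[(array([ 0.4809, -0.3366,  0.1179]), 0.57)]
pred tall top/bot [array([[217.0125, 287.4366]]), array([[224.2754, 290.286 ]])]
pred spindle collar/tip [[416.22   214.1943]
 [416.1681 224.85  ]]
```

View pics/mix.png

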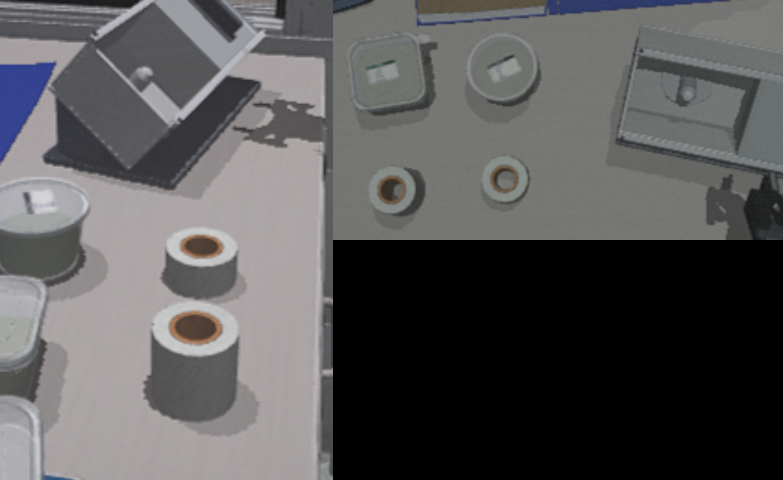

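Crops show the cover is fully back, the spindle nose at top pixel (417,220), close to the prediction, and the tall roll standing undisturbed. Next I'll fit the roll's position.

```bash
python3 - <<'E'
from h import *
from scipy.optimize import least_squares
T=np.linspace(0,2*np.pi,60); ring=np.c_[np.cos(T),np.sin(T)]*.032
def sil(c,x,y):
    P=np.vstack([np.c_[ring+[x,y],np.full(60,z)] for z in(0,.06)]); u=proj(c,P); return np.r_[u.min(0),u.max(0)]
cs=[eyes.read_camera("top"),eyes.read_camera("side")]
obs=[np.array([204-.5,271-.5,240+.5,303+.5]),np.array([331-.5,343-.5,378+.5,407+.5])]
f=lambda q:np.r_[sil(cs[0],*q)-obs[0],sil(cs[1],*q)-obs[1]]
for k in(slice(0,4),slice(4,8),slice(0,8)):
    s=least_squares(lambda q:f(q)[k],[.425,.197]); print(s.x,s.fun)
q=s.x
print(q)
Tl=lambda yaw:np.c_[[0,0,-1],[np.sin(np.radians(yaw)),-np.cos(np.radians(yaw)),0],np.cross([0,0,-1],[np.sin(np.radians(yaw)),-np.cos(np.radians(yaw)),0])]
# gripper y at various yaws relative to world; pick near present joint6
go([q[0],q[1],.20],Tl(0))
E
```

```text
[0.4285 0.1933] [-0.6055 -0.57    0.6391  0.5806]
[0.4283 0.1948] [-0.1274 -0.9791  0.1214  0.7534]
[0.4284 0.1941] [-0.9943 -0.5179  0.2722  0.6302 -0.0921 -1.3087  0.1059  0.3336]
[0.4284 0.1941]
t 7.2667 rot [-0.2286 -0.6989 -0.085 ] n>= 5.923437465718732 then d [ 0.0389 -0.4952 -0.0335] n>= 11.93896226150591 d in present axes [-0.0254 -0.4891  0.0894] F [ 0.7748 -0.4468  0.0466] w 0.08587682035065487
```

```bash
python3 - <<'E'
from h import *
D=np.c_[[0,0,-1],[0,1,0],[1,0,0]]
go([.4284,.1941,.20],D)
o=robot.get_obs(); Rr=o["orientation"]
# alternative: about tool x by pi-ish first, then tilt
r=R.from_matrix(Rr.T@D).as_rotvec(); 
for k in(.25,.5,.75): print((Rr@R.from_rotvec(r*k).as_matrix())[:,0])
E
```

```text
t 7.2667 rot [ 2.7373 -0.1219  1.0027] n>= 23.34788880720093 then d [0.0389 0.4952 0.0336] n>= 11.939609395352399 d in present axes [-0.0253 -0.4891  0.0894] F [ 0.7748 -0.4468  0.0466] w 0.08587682035065487
[ 0.475  -0.3421 -0.8108]
[ 0.2449 -0.3763 -0.8935]
[ 0.0542 -0.239  -0.9695]
```

```bash
for i in 1 2 3; do python3 -m jog '[{"rx":0.114,"ry":-0.005,"rz":0.0418,"dx":0,"dy":0,"dz":0,"grip":1},{"rx":0.114,"ry":-0.005,"rz":0.0418,"dx":0,"dy":0,"dz":0,"grip":1},{"rx":0.114,"ry":-0.005,"rz":0.0418,"dx":0,"dy":0,"dz":0,"grip":1},{"rx":0.114,"ry":-0.005,"rz":0.0418,"dx":0,"dy":0,"dz":0,"grip":1},{"rx":0.114,"ry":-0.005,"rz":0.0418,"dx":0,"dy":0,"dz":0,"grip":1},{"rx":0.114,"ry":-0.005,"rz":0.0418,"dx":0,"dy":0,"dz":0,"grip":1},{"rx":0.114,"ry":-0.005,"rz":0.0418,"dx":0,"dy":0,"dz":0,"grip":1},{"rx":0.114,"ry":-0.005,"rz":0.0418,"dx":0,"dy":0,"dz":0,"grip":1}]' | head -3; done
python3 - <<'E'
from h import *
me()
D=np.c_[[0,0,-1],[0,1,0],[1,0,0]]
go([.4284,.1941,.20],D)
E
```

```text
t: 7.93
eef_pos: [0.3011, -0.3475, 0.2395]
orientation: [[0.46, -0.833, -0.306], [-0.312, -0.474, 0.824], [-0.831, -0.284, -0.478]]
t: 8.6
eef_pos: [0.0706, -0.3422, 0.2395]
orientation: [[0.32, -0.891, 0.322], [-0.233, 0.255, 0.938], [-0.918, -0.376, -0.126]]
t: 9.27
eef_pos: [-0.0926, -0.1989, 0.2392]
orientation: [[0.253, -0.467, 0.847], [-0.079, 0.863, 0.499], [-0.964, -0.193, 0.181]]
t 9.2667 face xyz [-0.3758 -0.0683  0.4802] Fface [-0.1294 -1.292  -0.0711] w 0.08531991683142441 J [-149.5445  -38.1583  -28.7853  109.8295   11.3194  179.9443]
t 9.2667 rot [0.5113 0.2297 0.144 ] n>= 4.6309081448883695 then d [0.0392 0.393  0.521 ] n>= 15.678113848502583 d in present axes [0.1385 0.1032 0.6305] F [-0.3525 -1.2442 -0.1376] w 0.08531991683142441
```

The wrist wound the wrong way: J6 hit its limit and J1 swung round. Nothing was touched. I'll unwind by orbiting back about the base, without the flip.

```bash
python3 - <<'E'
from h import *
def down(a):
    a=np.radians(a); y=np.array([np.cos(a),np.sin(a),0]); x=np.array([0,0,-1.]); return np.c_[x,y,np.cross(x,y)]
go([-.118,-.254,.25],down(171.4))
E
```

```text
t 9.2667 rot [-0.9007  0.0821  0.2651] n>= 7.54210077393006 then d [-0.0108  0.0168 -0.0583] n>= 1.4785634252328532 d in present axes [-0.0125 -0.0378 -0.0471] F [-0.3525 -1.2442 -0.1376] w 0.08531991683142441
```

```bash
python3 -m jog '[{"rx":-0.113,"ry":0.0103,"rz":0.0331,"dx":0,"dy":0,"dz":0,"grip":1},{"rx":-0.113,"ry":0.0103,"rz":0.0331,"dx":0,"dy":0,"dz":0,"grip":1},{"rx":-0.113,"ry":0.0103,"rz":0.0331,"dx":0,"dy":0,"dz":0,"grip":1},{"rx":-0.113,"ry":0.0103,"rz":0.0331,"dx":0,"dy":0,"dz":0,"grip":1},{"rx":-0.113,"ry":0.0103,"rz":0.0331,"dx":0,"dy":0,"dz":0,"grip":1},{"rx":-0.113,"ry":0.0103,"rz":0.0331,"dx":0,"dy":0,"dz":0,"grip":1},{"rx":-0.113,"ry":0.0103,"rz":0.0331,"dx":0,"dy":0,"dz":0,"grip":1},{"rx":-0.113,"ry":0.0103,"rz":0.0331,"dx":0,"dy":0,"dz":0,"grip":1}]'
python3 -m jog '[{"rx":0,"ry":0,"rz":0,"dx":-0.005,"dy":0.008,"dz":-0.029,"grip":1},{"rx":0,"ry":0,"rz":0,"dx":-0.005,"dy":0.008,"dz":-0.029,"grip":1}]'
python3 - <<'E'
from h import *
me(); o=robot.get_obs(); p=o["eef_pos"]; t=np.array([-p[1],p[0],0])/np.hypot(*p[:2]); print(np.hypot(*p[:2]),np.degrees(np.arctan2(p[1],p[0])),o["orientation"].T@t)
E
```

```text
t: 9.93
eef_pos: [-0.0918, -0.2, 0.2393]
orientation: [[-0.001, -0.991, 0.137], [-0.003, 0.137, 0.991], [-1.0, 0.001, -0.003]]
contact_force: [0.6, 0.2, -0.2]
grip_width: 0.0853
t: 10.1
eef_pos: [-0.1154, -0.2555, 0.2504]
orientation: [[-0.003, -0.99, 0.142], [-0.007, 0.142, 0.99], [-1.0, 0.002, -0.007]]
contact_force: [-0.7, -0.5, -0.7]
grip_width: 0.0854
t 10.1 face xyz [-0.3755 -0.1287  0.4945] Fface [-0.9268 -0.6798 -0.1595] w 0.08543485127561479 J [-128.2343  -34.8693  -24.2947  100.1622    0.1073  149.9079]
0.2803693372025639 -114.31395138290893 [ 0.0001 -0.9604 -0.2785]
```

```bash
for i in 1 2; do python3 -m jog '[{"rx":-0.12,"ry":0,"rz":0,"dx":0,"dy":-0.032,"dz":-0.0105,"grip":1},{"rx":-0.12,"ry":0,"rz":0,"dx":0,"dy":-0.032,"dz":-0.0105,"grip":1},{"rx":-0.12,"ry":0,"rz":0,"dx":0,"dy":-0.032,"dz":-0.0105,"grip":1},{"rx":-0.12,"ry":0,"rz":0,"dx":0,"dy":-0.032,"dz":-0.0105,"grip":1},{"rx":-0.12,"ry":0,"rz":0,"dx":0,"dy":-0.032,"dz":-0.0105,"grip":1},{"rx":-0.12,"ry":0,"rz":0,"dx":0,"dy":-0.032,"dz":-0.0105,"grip":1},{"rx":-0.12,"ry":0,"rz":0,"dx":0,"dy":-0.032,"dz":-0.0105,"grip":1},{"rx":-0.12,"ry":0,"rz":0,"dx":0,"dy":-0.032,"dz":-0.0105,"grip":1}]'; done
python3 - <<'E'
from h import *
def down(a):
    a=np.radians(a); y=np.array([np.cos(a),np.sin(a),0]); x=np.array([0,0,-1.]); return np.c_[x,y,np.cross(x,y)]
me()
go([.4284,.1941,.18],down(-50))
E
```

```text
t: 10.77
eef_pos: [0.1454, -0.2651, 0.2494]
orientation: [[0.002, -0.68, -0.733], [-0.003, -0.733, 0.68], [-1.0, 0.001, -0.003]]
contact_force: [-0.1, -0.9, 0.1]
grip_width: 0.085
t: 11.43
eef_pos: [0.3017, -0.0573, 0.2491]
orientation: [[0.002, 0.211, -0.978], [-0.002, -0.978, -0.211], [-1.0, 0.003, -0.002]]
contact_force: [0.8, -0.3, -0.1]
grip_width: 0.0852
t 11.4333 face xyz [-0.1009  0.1611  0.2625] Fface [ 0.5566 -0.0862 -0.6506] w 0.08523081639087421 J [-23.2652 -30.3964 -21.868   98.3546  -0.0689 144.5639]
t 11.4333 rot [-0.4857 -0.0011 -0.0031] n>= 3.886841670159513 then d [ 0.0691 -0.1111 -0.2587] n>= 6.951179115131245 d in present axes [ 0.0688 -0.2192 -0.1768] F [ 0.8014 -0.2803 -0.1406] w 0.08523081639087421
```

```bash
python3 -m jog '[{"rx":-0.1214,"ry":0,"rz":0,"dx":0,"dy":0,"dz":0,"grip":1},{"rx":-0.1214,"ry":0,"rz":0,"dx":0,"dy":0,"dz":0,"grip":1},{"rx":-0.1214,"ry":0,"rz":0,"dx":0,"dy":0,"dz":0,"grip":1},{"rx":-0.1214,"ry":0,"rz":0,"dx":0,"dy":0,"dz":0,"grip":1}]' | head -1
python3 -m jog '[{"rx":0,"ry":0,"rz":0,"dx":0.0086,"dy":-0.0139,"dz":-0.0323,"grip":1},{"rx":0,"ry":0,"rz":0,"dx":0.0086,"dy":-0.0139,"dz":-0.0323,"grip":1},{"rx":0,"ry":0,"rz":0,"dx":0.0086,"dy":-0.0139,"dz":-0.0323,"grip":1},{"rx":0,"ry":0,"rz":0,"dx":0.0086,"dy":-0.0139,"dz":-0.0323,"grip":1},{"rx":0,"ry":0,"rz":0,"dx":0.0086,"dy":-0.0139,"dz":-0.0323,"grip":1},{"rx":0,"ry":0,"rz":0,"dx":0.0086,"dy":-0.0139,"dz":-0.0323,"grip":1},{"rx":0,"ry":0,"rz":0,"dx":0.0086,"dy":-0.0139,"dz":-0.0323,"grip":1},{"rx":0,"ry":0,"rz":0,"dx":0.0086,"dy":-0.0139,"dz":-0.0323,"grip":1}]'
python3 - <<'E'
from h import *
def down(a):
    a=np.radians(a); y=np.array([np.cos(a),np.sin(a),0]); x=np.array([0,0,-1.]); return np.c_[x,y,np.cross(x,y)]
me()
go([.4284,.1941,.041],down(-50))
c=eyes.read_camera("wrist")
k=eyes.masks_of(c,"tall_roll"); print([ (d["confidence"],np.argwhere(d["region"]).min(0),np.argwhere(d["region"]).max(0)) for d in k[:2]])
T=np.linspace(0,2*np.pi,60); ring=np.c_[np.cos(T),np.sin(T)]*.032+[.4284,.1941]
for z in(0,.06):
    u=proj(c,np.c_[ring,np.full(60,z)]); print(u.min(0),u.max(0))
print([(d["position"],d["confidence"]) for d in eyes.boxes_of(c,"tall_roll")])
E
```

```text
t: 11.77
t: 12.43
eef_pos: [0.4294, 0.1938, 0.1794]
orientation: [[0.002, 0.639, -0.769], [-0.002, -0.769, -0.639], [-1.0, 0.002, -0.0]]
contact_force: [0.6, -1.1, 0.3]
grip_width: 0.0855
t 12.4333 face xyz [-0.0953  0.435   0.1667] Fface [ 0.8657 -0.9238 -0.2724] w 0.0854588974733625 J [ 16.2008  -5.6027 -10.9181  84.6186  -0.1249 156.5065]
t 12.4333 rot [-0.0053 -0.0002 -0.0025] n>= 0.04704863095864479 then d [ 0.1384 -0.0009  0.0005] n>= 3.3182938771730286 d in present axes [ 0.1384 -0.0012  0.0006] F [ 0.6004 -1.0934  0.3478] w 0.0854588974733625
[(0.65, array([188, 271]), array([285, 360])), (0.25, array([123, 535]), array([267, 639]))]
[280.6651 186.3308] [355.0677 258.5292]
[272.0936 199.4381] [363.3467 286.444 ]
[([0.4324, 0.1963, 0.0602], 0.78)]
```

The wrist mask agrees with the fit to about 1 mm. I'm descending to grasp.

```bash
python3 -m jog '[{"rx":0,"ry":0,"rz":0,"dx":0.035,"dy":-0.001,"dz":0,"grip":1},{"rx":0,"ry":0,"rz":0,"dx":0.035,"dy":0,"dz":0,"grip":1},{"rx":0,"ry":0,"rz":0,"dx":0.035,"dy":0,"dz":0,"grip":1},{"rx":0,"ry":0,"rz":0,"dx":0.033,"dy":0,"dz":0,"grip":1},{"rx":0,"ry":0,"rz":0,"dx":0,"dy":0,"dz":0,"grip":1},{"rx":0,"ry":0,"rz":0,"dx":0,"dy":0,"dz":0,"grip":0.6},{"rx":0,"ry":0,"rz":0,"dx":0,"dy":0,"dz":0,"grip":0.6},{"rx":0,"ry":0,"rz":0,"dx":0,"dy":0,"dz":0,"grip":0.6}]'
python3 -c "
from h import *
me()"
python3 -m jog '[{"rx":0,"ry":0,"rz":0,"dx":0,"dy":0,"dz":0,"grip":0.3},{"rx":0,"ry":0,"rz":0,"dx":0,"dy":0,"dz":0,"grip":0.3},{"rx":0,"ry":0,"rz":0,"dx":0,"dy":0,"dz":0,"grip":0.3}]'
```

```text
t: 13.25
eef_pos: [0.4305, 0.1924, 0.0452]
orientation: [[0.006, 0.638, -0.77], [-0.001, -0.77, -0.638], [-1.0, 0.004, -0.004]]
contact_force: [0.7, 0.3, -2.5]
grip_width: 0.0631
t 13.25 face xyz [-0.1805  0.4339  0.063 ] Fface [-1.095   0.4286 -2.295 ] w 0.06308901653138563 J [ 16.0087  -2.045  -23.1054  68.6104  -0.1313 156.3932]
t: 13.5
eef_pos: [0.4305, 0.1925, 0.0446]
orientation: [[0.006, 0.638, -0.77], [-0.001, -0.77, -0.638], [-1.0, 0.005, -0.004]]
contact_force: [-0.6, -0.6, 6.2]
grip_width: 0.0628
```

```bash
python3 -m jog '[{"rx":0,"ry":0,"rz":0,"dx":-0.02,"dy":0,"dz":0,"grip":0.3},{"rx":0,"ry":0,"rz":0,"dx":-0.035,"dy":0,"dz":0,"grip":0.3},{"rx":0,"ry":0,"rz":0,"dx":-0.04,"dy":0,"dz":0,"grip":0.3},{"rx":0,"ry":0,"rz":0,"dx":-0.04,"dy":0,"dz":0,"grip":0.3},{"rx":0,"ry":0,"rz":0,"dx":-0.04,"dy":0,"dz":0,"grip":0.3},{"rx":0,"ry":0,"rz":0,"dx":-0.03,"dy":0,"dz":0,"grip":0.3},{"rx":0,"ry":0,"rz":0,"dx":0,"dy":0,"dz":0,"grip":0.3}]'
python3 - <<'E'
from h import *
me(); print(face(0,.079,.09))
go(face(0,.079,.09)+[0,0,.04],tool_for(F))
E
```

```text
t: 14.08
eef_pos: [0.4312, 0.1935, 0.2551]
orientation: [[0.014, 0.638, -0.77], [0.002, -0.77, -0.638], [-1.0, 0.008, -0.012]]
contact_force: [0.9, 0.6, -1.8]
grip_width: 0.0626
t 14.0833 face xyz [-0.0452  0.4352  0.2235] Fface [-0.5355  0.7937 -1.8479] w 0.06258772090292167 J [ 16.1146  -5.8453  -2.5318  92.4983  -0.1289 156.4575]
[ 0.4655 -0.1809  0.1818]
t 14.0833 rot [0.8876 0.6318 0.3214] n>= 9.089793331124739 then d [ 0.1029  0.3562 -0.0709] n>= 9.052329617485329 d in present axes [0.0331 0.3099 0.213 ] F [ 0.9409  0.591  -1.7598] w 0.06258772090292167
```

```bash
python3 -m jog '[{"rx":0,"ry":0,"rz":0,"dx":0,"dy":0.02,"dz":0.014,"grip":0.3},{"rx":0,"ry":0,"rz":0,"dx":0,"dy":0.03,"dz":0.021,"grip":0.3},{"rx":0,"ry":0,"rz":0,"dx":0,"dy":0.03,"dz":0.021,"grip":0.3},{"rx":0,"ry":0,"rz":0,"dx":0,"dy":0.03,"dz":0.021,"grip":0.3},{"rx":0,"ry":0,"rz":0,"dx":0,"dy":0.03,"dz":0.021,"grip":0.3},{"rx":0,"ry":0,"rz":0,"dx":0,"dy":0.03,"dz":0.021,"grip":0.3},{"rx":0,"ry":0,"rz":0,"dx":0,"dy":0.03,"dz":0.021,"grip":0.3},{"rx":0,"ry":0,"rz":0,"dx":0,"dy":0.03,"dz":0.021,"grip":0.3}]' | head -2
python3 -m jog '[{"rx":0,"ry":0,"rz":0,"dx":0,"dy":0.03,"dz":0.021,"grip":0.3},{"rx":0,"ry":0,"rz":0,"dx":0,"dy":0.03,"dz":0.021,"grip":0.3},{"rx":0,"ry":0,"rz":0,"dx":0,"dy":0.02,"dz":0.014,"grip":0.3},{"rx":0.089,"ry":0.0632,"rz":0.0321,"dx":0,"dy":0,"dz":0,"grip":0.3},{"rx":0.089,"ry":0.0632,"rz":0.0321,"dx":0,"dy":0,"dz":0,"grip":0.3},{"rx":0.089,"ry":0.0632,"rz":0.0321,"dx":0,"dy":0,"dz":0,"grip":0.3},{"rx":0.089,"ry":0.0632,"rz":0.0321,"dx":0,"dy":0,"dz":0,"grip":0.3},{"rx":0.089,"ry":0.0632,"rz":0.0321,"dx":0,"dy":0,"dz":0,"grip":0.3}]' |head -3
python3 -m jog '[{"rx":0.089,"ry":0.0632,"rz":0.0321,"dx":0,"dy":0,"dz":0,"grip":0.3},{"rx":0.089,"ry":0.0632,"rz":0.0321,"dx":0,"dy":0,"dz":0,"grip":0.3},{"rx":0.089,"ry":0.0632,"rz":0.0321,"dx":0,"dy":0,"dz":0,"grip":0.3},{"rx":0.089,"ry":0.0632,"rz":0.0321,"dx":0,"dy":0,"dz":0,"grip":0.3},{"rx":0.089,"ry":0.0632,"rz":0.0321,"dx":0,"dy":0,"dz":0,"grip":0.3},{"rx":0,"ry":0,"rz":0,"dx":0,"dy":0,"dz":0,"grip":0.3}]'
python3 - <<'E'
from h import *
me()
go(face(0,.079,.09),tool_for(F))
E
```

```text
t: 14.75
eef_pos: [0.4501, -0.0889, 0.2464]
t: 15.42
eef_pos: [0.4581, -0.1848, 0.2462]
orientation: [[0.346, 0.22, -0.912], [-0.003, -0.972, -0.236], [-0.938, 0.084, -0.335]]
t: 15.92
eef_pos: [0.4552, -0.1819, 0.2401]
orientation: [[0.609, -0.236, -0.757], [-0.149, -0.972, 0.183], [-0.779, 0.001, -0.627]]
contact_force: [-0.7, 0.7, -4.1]
grip_width: 0.0628
t 15.9167 face xyz [0.03   0.0756 0.1409] Fface [-3.2436  0.5222 -2.6138] w 0.06275675863266181 J [-39.0337 -43.3983 -39.7976  57.5623  15.5188 159.678 ]
t 15.9167 rot [-0.002   0.0206 -0.0035] n>= 0.16823951888389685 then d [ 0.0509 -0.0034  0.03  ] n>= 1.4185281262238043 d in present axes [ 0.0515 -0.0035  0.0289] F [-0.6611  0.695  -4.0873] w 0.06275675863266181
```

```bash
python3 -m jog '[{"rx":-0.002,"ry":0.0206,"rz":-0.0035,"dx":0,"dy":0,"dz":0.01,"grip":0.3},{"rx":0,"ry":0,"rz":0,"dx":0.02,"dy":-0.0017,"dz":0.01,"grip":0.3},{"rx":0,"ry":0,"rz":0,"dx":0.031,"dy":-0.0017,"dz":0.01,"grip":0.3},{"rx":0,"ry":0,"rz":0,"dx":0,"dy":0,"dz":0,"grip":0.3}]'
python3 - <<'E'
from h import *
me(); go(face(0,.079,.09),tool_for(F))
o=robot.get_obs(); X=o["orientation"]; p=o["eef_pos"]
w=eyes.read_camera("wrist"); s=eyes.read_camera("side")
T=np.linspace(0,2*np.pi,90); 
W=w["image"].copy(); S=s["image"].copy()
def draw(img,c,ctr,A,r,col):
    P=ctr+r*np.outer(np.cos(T),A[:,0])+r*np.outer(np.sin(T),A[:,1]); cv2.polylines(img,[np.round(proj(c,P)).astype(int)],True,col,1)
A=np.c_[X[:,1],X[:,2],X[:,0]]
for img,c in((W,w),(S,s)):
    for d in(.0446,-.0154): draw(img,c,p+X[:,0]*d,A,.032,(0,0,255))
    draw(img,c,face(0,.079,-.068),F,.036,(0,255,0)); draw(img,c,face(0,.079,-.03),F,.011,(0,255,0))
    for y in(.152,.006):pass
S=cv2.resize(S[120:320,230:440],(400,381)); W=cv2.resize(W[40:420,130:530],(400,380)); W=np.vstack([W,W[-1:]])
cv2.imwrite("pics/hov.png",np.hstack([S,W]))
E
```

```text
t: 16.25
eef_pos: [0.466, -0.1811, 0.1785]
orientation: [[0.619, -0.229, -0.751], [-0.145, -0.973, 0.177], [-0.772, -0.001, -0.636]]
contact_force: [-2.5, 1.7, -7.1]
grip_width: 0.0625
t 16.25 face xyz [-0.0018  0.0789  0.0871] Fface [-6.6665  1.0475 -3.6128] w 0.06252919960793098 J [-38.1922 -42.7355 -46.845   49.1248  15.5944 160.2719]
t 16.25 rot [0.0024 0.0087 0.0029] n>= 0.07570685871798775 then d [-0.0029 -0.0001 -0.0018] n>= 0.0820632457561808 d in present axes [-0.0029 -0.0001 -0.0018] F [-2.4646  1.6664 -7.0527] w 0.06252919960793098
```

View pics/hov.png

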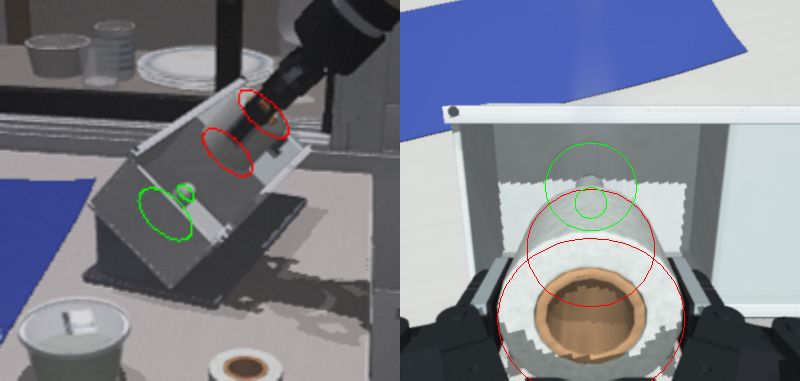

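The roll sits as modelled in the grip. The spindle nose, though, shows at (590,182), about 18 px above my prediction (x' may be off by +8 mm). I'll check that on the clean earlier pictures, enlarged with an overlay.

```bash
python3 - <<'E'
from h import *
ims=[]
T=np.linspace(0,2*np.pi,90)
for n,(x0,y0,w,h) in(("top",(365,175,100,100)),("side",(275,165,110,110))):
    c=eyes.read_camera(n); im=cv2.imread(f"pics/{n}2.png")[y0:y0+h,x0:x0+w]; k=400/w
    im=cv2.resize(im,(400,400),interpolation=cv2.INTER_CUBIC)
    im=cv2.convertScaleAbs(im,alpha=1.3,beta=20)
    pr=lambda P:np.round((proj(c,P)-[x0,y0]+.5)*k).astype(int)
    for z,r,col in((-.068,.036,(0,255,0)),(-.019,.006,(0,255,0)),(-.068,.011,(0,255,255))):
        cv2.polylines(im,[pr(np.array([face(r*np.cos(t),.079+r*np.sin(t),z) for t in T]))],True,col,1)
    cv2.polylines(im,[pr(np.array([face(x,y,0) for x,y in((.058,.152),(.058,.006),(-.058,.006),(-.058,.152))]))],True,(0,0,255),1)
    cv2.polylines(im,[pr(np.array([face(x,y,-.074) for x,y in((.058,.152),(.058,.006),(-.058,.006),(-.058,.152))]))],True,(255,0,0),1)
    ims.append(im)
cv2.imwrite("pics/ov.png",np.hstack(ims))
E
```

```text
(no output)
```

View pics/ov.png

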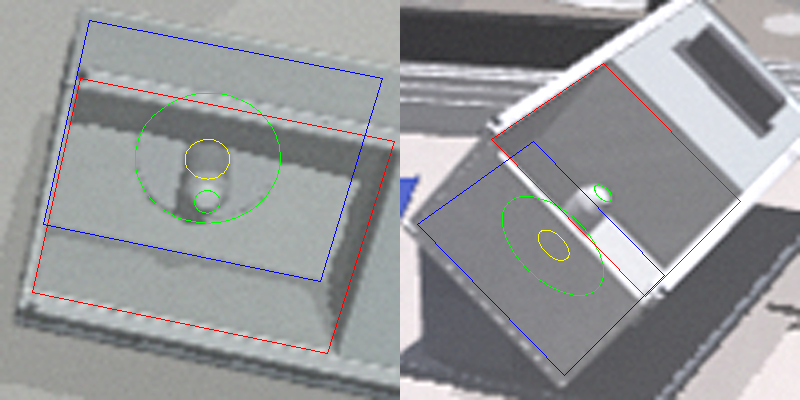

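The overlay matches the rim and collar. The nose is within about 3–4 mm, slightly toward +x', and the wrist mismatch was the roll hiding part of the peg. I'll bias x' by +2 mm and descend, watching force.

```bash
python3 -m jog '[{"rx":0.002,"ry":0.0087,"rz":0.003,"dx":0,"dy":0,"dz":-0.004,"grip":0.3},{"rx":0,"ry":0,"rz":0,"dx":0.02,"dy":0,"dz":0,"grip":0.3},{"rx":0,"ry":0,"rz":0,"dx":0.02,"dy":0,"dz":0,"grip":0.3},{"rx":0,"ry":0,"rz":0,"dx":0.012,"dy":0,"dz":0,"grip":0.3},{"rx":0,"ry":0,"rz":0,"dx":0,"dy":0,"dz":0,"grip":0.3}]' | tail -2
python3 -c "
from h import *
me()"
for i in 1 2; do python3 -m jog '[{"rx":0,"ry":0,"rz":0,"dx":0.006,"dy":0,"dz":0,"grip":0.3},{"rx":0,"ry":0,"rz":0,"dx":0.006,"dy":0,"dz":0,"grip":0.3}]' >/dev/null; python3 -c "
from h import *
me()"; done
```

```text
contact_force: [-1.5, 0.5, -3.0]
grip_width: 0.0625
t 16.8667 face xyz [0.0132 0.0768 0.0403] Fface [-3.1213  0.1772 -1.2913] w 0.06250932690742556 J [-35.6573 -35.3781 -46.8716  39.6982  14.0725 162.7361]
t 17.0333 face xyz [0.0164 0.076  0.0303] Fface [-1.3805 -1.1609 -0.6153] w 0.06256817659022512 J [-35.2185 -33.7001 -46.7751  37.6832  13.7803 163.1285]
t 17.2 face xyz [0.0223 0.0766 0.0211] Fface [ 1.9341  5.6098 33.9812] w 0.06284062449729447 J [-34.7432 -31.9247 -46.4109  35.7239  13.7608 163.5237]
```

x' drifted off and the roll met the nose off-centre. I'm backing out to check orientation.

```bash
python3 -m jog '[{"rx":0,"ry":0,"rz":0,"dx":-0.01,"dy":0,"dz":0,"grip":0.3},{"rx":0,"ry":0,"rz":0,"dx":-0.012,"dy":0,"dz":0,"grip":0.3},{"rx":0,"ry":0,"rz":0,"dx":-0.008,"dy":0,"dz":0,"grip":0.3},{"rx":0,"ry":0,"rz":0,"dx":0,"dy":0,"dz":0,"grip":0.3}]'
python3 -c "
from h import *
me(); go(face(.002,.079,.045),tool_for(F)); print(tool_for(F),robot.get_obs()['orientation'])"
```

```text
t: 17.53
eef_pos: [0.5022, -0.1926, 0.1605]
orientation: [[0.639, -0.235, -0.732], [-0.16, -0.972, 0.172], [-0.752, 0.007, -0.659]]
contact_force: [0.4, -0.0, -2.3]
grip_width: 0.0622
t 17.5333 face xyz [0.0157 0.0761 0.0489] Fface [-1.1572  0.0842 -2.0508] w 0.06222059126416546 J [-35.967  -36.6616 -46.8019  40.7416  14.2429 162.5452]
t 17.5333 rot [ 0.0029 -0.0215 -0.0069] n>= 0.182555727722275 then d [ 0.0039 -0.0029  0.0137] n>= 0.34897529405395694 d in present axes [ 0.0036 -0.0029  0.0138] F [ 0.4395 -0.0185 -2.3148] w 0.06222059126416546
[[ 0.6252 -0.2326 -0.745 ]
 [-0.1495 -0.9726  0.1782]
 [-0.766   0.     -0.6428]] [[ 0.6394 -0.2349 -0.7321]
 [-0.16   -0.972   0.172 ]
 [-0.752   0.0072 -0.6591]]
```

```bash
python3 -m jog '[{"rx":0.003,"ry":-0.0215,"rz":-0.007,"dx":0,"dy":0,"dz":0,"grip":0.3},{"rx":0,"ry":0,"rz":0,"dx":0,"dy":-0.0029,"dz":0.0137,"grip":0.3},{"rx":0,"ry":0,"rz":0,"dx":0,"dy":0,"dz":0,"grip":0.3},{"rx":0,"ry":0,"rz":0,"dx":0,"dy":0,"dz":0,"grip":0.3}]' >/dev/null
python3 -c "
from h import *
me(); go(face(.002,.079,.045),tool_for(F))"
python3 -m jog '[{"rx":0,"ry":0,"rz":0,"dx":0,"dy":0,"dz":0,"grip":0.3},{"rx":0,"ry":0,"rz":0,"dx":0,"dy":0,"dz":0,"grip":0.3}]' >/dev/null
python3 -c "
from h import *
me(); go(face(.002,.079,.045),tool_for(F))
c=eyes.read_camera('wrist');o=robot.get_obs(); X=o['orientation']; p=o['eef_pos'];T=np.linspace(0,2*np.pi,90)
W=c['image'].copy()
for d in(.0446,-.0154): cv2.polylines(W,[np.round(proj(c,p+X[:,0]*d+.032*np.outer(np.cos(T),X[:,1])+.032*np.outer(np.sin(T),X[:,2]))).astype(int)],True,(0,0,255),1)
cv2.imwrite('pics/w5.png',W[40:400,150:500])"
```

```text
t 17.8667 face xyz [-0.0023  0.0799  0.0462] Fface [-1.7547 -0.4298 -2.0878] w 0.06247656797386376 J [-36.1753 -37.083  -47.6978  42.1192  14.3819 162.202 ]
t 17.8667 rot [-0.0019  0.0076  0.0025] n>= 0.06566153047471819 then d [ 0.0012  0.0009 -0.0043] n>= 0.10936904120987394 d in present axes [ 0.0012  0.0009 -0.0043] F [-0.1021 -0.4175 -2.7273] w 0.06247656797386376
t 18.0333 face xyz [-0.0001  0.0795  0.047 ] Fface [-1.201   0.1626 -1.5667] w 0.06288251737891906 J [-36.1732 -37.1065 -47.5769  42.0541  14.3894 162.2003]
t 18.0333 rot [-0.0009  0.0042  0.0016] n>= 0.03640480737647317 then d [ 0.002   0.0005 -0.0021] n>= 0.07165358788657215 d in present axes [ 0.002   0.0005 -0.0021] F [ 0.1225  0.1379 -1.9722] w 0.06288251737891906
```

View pics/w5.png

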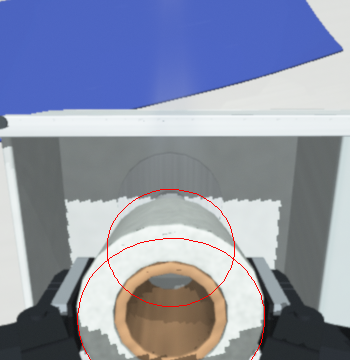

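The roll sits squarely in the jaws, and the grey at (168,282) inside the bore is the nose or floor seen through it. I'm settling, then descending in small steps.

```bash
python3 -m jog '[{"rx":0,"ry":0.003,"rz":0.001,"dx":0.005,"dy":0.0005,"dz":-0.003,"grip":0.3},{"rx":0,"ry":0,"rz":0,"dx":0.007,"dy":0,"dz":0,"grip":0.3},{"rx":0,"ry":0,"rz":0,"dx":0.006,"dy":0,"dz":0,"grip":0.3},{"rx":0,"ry":0,"rz":0,"dx":0,"dy":0,"dz":0,"grip":0.3}]' >/dev/null
python3 -c "
from h import *
me()"
for i in 1 2 3; do python3 -m jog '[{"rx":0,"ry":0,"rz":0,"dx":0.003,"dy":0,"dz":0,"grip":0.3},{"rx":0,"ry":0,"rz":0,"dx":0.003,"dy":0,"dz":0,"grip":0.3}]' >/dev/null; python3 -c "
from h import *
me()"; done
```

```text
t 18.4167 face xyz [0.0006 0.0796 0.0277] Fface [-1.8947  0.1303 -1.9651] w 0.06242283240323794 J [-35.3309 -33.9602 -47.5237  38.816   13.8792 162.9181]
t 18.5833 face xyz [0.0021 0.0792 0.0227] Fface [-1.1514 -0.1205 -1.8809] w 0.06268490836592545 J [-35.1147 -33.1199 -47.4604  37.8326  13.7415 163.1025]
t 18.75 face xyz [0.0023 0.0792 0.0169] Fface [-1.6537  0.3124 -1.6518] w 0.06261001319242754 J [-34.8909 -32.1647 -47.4376  36.8279  13.6    163.2924]
t 18.9167 face xyz [0.0023 0.0792 0.0109] Fface [-2.9436 -0.0939 -1.8009] w 0.062447862535839636 J [-34.6654 -31.1784 -47.4042  35.8367  13.4626 163.4761]
```

It's on the peg with no resistance, so I'm continuing down.

```bash
for i in 1 2 3; do python3 -m jog '[{"rx":0,"ry":0,"rz":0,"dx":0.004,"dy":0,"dz":0,"grip":0.3},{"rx":0,"ry":0,"rz":0,"dx":0.005,"dy":0,"dz":0,"grip":0.3}]' >/dev/null; python3 -c "
from h import *
me()"; done
python3 -m jog '[{"rx":0,"ry":0,"rz":0,"dx":0.003,"dy":0,"dz":0,"grip":0.3},{"rx":0,"ry":0,"rz":0,"dx":0.001,"dy":0,"dz":0,"grip":0.3}]' >/dev/null; python3 -c "
from h import *
me()"
```

```text
t 19.0833 face xyz [0.0026 0.0791 0.0019] Fface [-1.6132 -0.2396 -2.2008] w 0.06236199736407036 J [-34.3362 -29.6748 -47.3113  34.3266  13.2578 163.7462]
t 19.25 face xyz [ 0.0022  0.0792 -0.0073] Fface [-1.1884  0.3873 -1.8377] w 0.06276562112016357 J [-34.01   -28.116  -47.2091  32.8538  13.0603 164.0018]
t 19.4167 face xyz [ 0.0022  0.0792 -0.0163] Fface [-1.8886  0.4329 -1.9852] w 0.06269067302639839 J [-33.7006 -26.5603 -47.0591  31.3927  12.8709 164.2538]
t 19.5833 face xyz [ 0.0015  0.0793 -0.0205] Fface [-1.8888 -0.4905  0.5259] w 0.06266155042711723 J [-33.5672 -25.8479 -47.0046  30.7813  12.7867 164.3556]
```

```bash
for i in 1 2 3; do python3 -m jog '[{"rx":0,"ry":0,"rz":0,"dx":0.0015,"dy":0,"dz":0,"grip":0.3},{"rx":0,"ry":0,"rz":0,"dx":0,"dy":0,"dz":0,"grip":0.3}]' >/dev/null; python3 -c "
from h import *
me()"; done
```

```text
t 19.75 face xyz [ 0.0016  0.0793 -0.0209] Fface [-6.1327  1.014  11.5157] w 0.06236102881453605 J [-33.5376 -25.7352 -46.9275  30.8053  12.7445 164.3866]
t 19.9167 face xyz [ 0.0014  0.0793 -0.0212] Fface [-12.3249   2.0908  33.3897] w 0.0623022659520086 J [-33.5091 -25.6254 -46.8544  30.8457  12.6927 164.4212]
t 20.0833 face xyz [ 0.0012  0.0788 -0.0219] Fface [-16.7444   1.8043  47.8531] w 0.06264404670479343 J [-33.4896 -25.4742 -46.7973  30.8007  12.5823 164.4795]
```

Firm seat on the collar. Unload, release, and retract along the axis.

```bash
python3 -m jog '[{"rx":0,"ry":0,"rz":0,"dx":-0.003,"dy":0,"dz":0.002,"grip":0.3},{"rx":0,"ry":0,"rz":0,"dx":0,"dy":0,"dz":0,"grip":0.3},{"rx":0,"ry":0,"rz":0,"dx":0,"dy":0,"dz":0,"grip":0.85},{"rx":0,"ry":0,"rz":0,"dx":0,"dy":0,"dz":0,"grip":1},{"rx":0,"ry":0,"rz":0,"dx":0,"dy":0,"dz":0,"grip":1},{"rx":0,"ry":0,"rz":0,"dx":0,"dy":0,"dz":0,"grip":1},{"rx":0,"ry":0,"rz":0,"dx":0,"dy":0,"dz":0,"grip":1}]'
python3 -c "
from h import *
me()"
python3 -m jog '[{"rx":0,"ry":0,"rz":0,"dx":-0.015,"dy":0,"dz":0,"grip":1},{"rx":0,"ry":0,"rz":0,"dx":-0.02,"dy":0,"dz":0,"grip":1},{"rx":0,"ry":0,"rz":0,"dx":-0.03,"dy":0,"dz":0,"grip":1},{"rx":0,"ry":0,"rz":0,"dx":-0.035,"dy":0,"dz":0,"grip":1},{"rx":0,"ry":0,"rz":0,"dx":-0.02,"dy":0,"dz":0,"grip":1},{"rx":0,"ry":0,"rz":0,"dx":0,"dy":0,"dz":0,"grip":1},{"rx":0,"ry":0,"rz":0,"dx":0,"dy":0,"dz":0,"grip":1}]'
python3 - <<'E'
from h import *
me()
T=np.linspace(0,2*np.pi,90); ims=[]
for n in("wrist","side"):
    c=eyes.read_camera(n); W=c["image"].copy()
    P=np.array([face(.032*np.cos(t)-.002,.079+.032*np.sin(t),-.008) for t in T])
    pp=np.round(proj(c,P)).astype(int); 
    if n=="wrist": cv2.polylines(W,[pp],True,(0,0,255),1); W=cv2.resize(W[60:420,130:530],(444,400))
    else: W=cv2.polylines(W,[pp],True,(0,0,255),1); W=cv2.resize(W[165:275,275:370],(345,400),interpolation=cv2.INTER_CUBIC)
    ims.append(W)
cv2.imwrite("pics/seat.png",np.hstack(ims))
E
```

```text
t: 20.67
eef_pos: [0.5357, -0.1975, 0.097]
orientation: [[0.625, -0.233, -0.745], [-0.149, -0.973, 0.179], [-0.767, -0.001, -0.642]]
contact_force: [0.1, -0.2, -0.6]
grip_width: 0.0853
t 20.6667 face xyz [ 0.0008  0.0792 -0.0213] Fface [-0.2974 -0.1245 -0.5831] w 0.08532178888188051 J [-33.6045 -25.8696 -47.2119  30.4898  12.8214 164.3251]
t: 21.25
eef_pos: [0.4611, -0.1804, 0.1912]
orientation: [[0.627, -0.234, -0.743], [-0.151, -0.972, 0.178], [-0.764, 0.001, -0.645]]
contact_force: [-0.6, -0.6, -0.4]
grip_width: 0.085
t 21.25 face xyz [0.0026 0.0785 0.1001] Fface [-0.5805 -0.715  -0.0597] w 0.0850219926088052 J [-38.6518 -44.5415 -46.5691  50.5843  15.8671 160.2394]
```

View pics/seat.png

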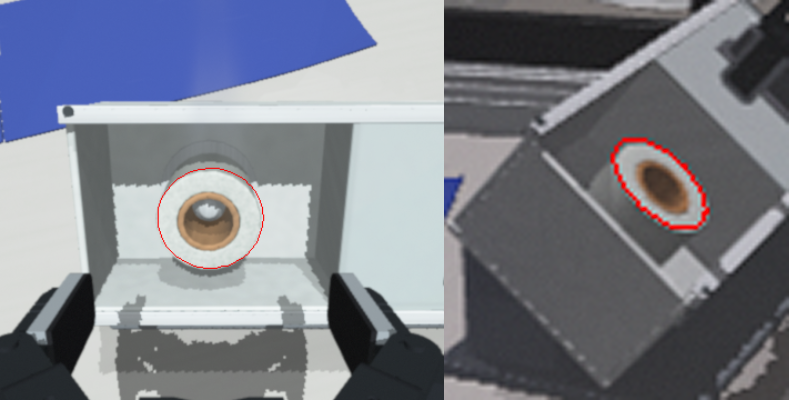

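Seated: the roll's top ring coincides with the predicted seated outline in both views, and the peg shows in the bore at (208,212). Now the ridge.

```bash
python3 -m jog '[{"rx":0,"ry":0,"rz":0,"dx":0,"dy":0.03,"dz":0,"grip":0.6},{"rx":0,"ry":0,"rz":0,"dx":0,"dy":0.035,"dz":0,"grip":0.6},{"rx":0,"ry":0,"rz":0,"dx":0,"dy":0.035,"dz":0,"grip":0.6},{"rx":0,"ry":0,"rz":0,"dx":0,"dy":0.03,"dz":0,"grip":0.6},{"rx":0,"ry":0,"rz":0,"dx":0,"dy":0.0215,"dz":0,"grip":0.6},{"rx":0,"ry":0,"rz":0,"dx":0,"dy":0,"dz":0,"grip":0.6},{"rx":0,"ry":0,"rz":0,"dx":0,"dy":0,"dz":0,"grip":0.6},{"rx":0,"ry":0,"rz":0,"dx":0,"dy":0,"dz":0,"grip":0.6}]' >/dev/null
python3 -c "
from h import *
me(); go(face(.006,-.073,.0405),tool_for(F))
c=eyes.read_camera('wrist'); print([F.T@(np.array(d['position'])-O) for d in eyes.boxes_of(c,'cover_handle')[:2]])"
```

```text
t 22.0167 face xyz [-0.0016 -0.0714  0.097 ] Fface [-0.2538  0.1862 -0.3199] w 0.05114530559679758 J [-59.7856 -29.5884 -38.0063  51.8575  27.709  141.2434]
t 22.0167 rot [-0.0028  0.0044  0.0035] n>= 0.0500603839557664 then d [ 0.0565  0.0016 -0.0076] n>= 1.367138469183235 d in present axes [ 0.0564  0.0018 -0.0078] F [ 0.0542  0.1785 -0.4082] w 0.05114530559679758
[array([ 0.011 , -0.0762,  0.0073])]
```

```bash
python3 -m jog '[{"rx":-0.003,"ry":0.004,"rz":0.003,"dx":0.018,"dy":0.0016,"dz":-0.007,"grip":0.6},{"rx":0,"ry":0,"rz":0,"dx":0.02,"dy":0,"dz":0,"grip":0.6},{"rx":0,"ry":0,"rz":0,"dx":0.0175,"dy":0,"dz":0,"grip":0.6},{"rx":0,"ry":0,"rz":0,"dx":0,"dy":0,"dz":0,"grip":0.05},{"rx":0,"ry":0,"rz":0,"dx":0,"dy":0,"dz":0,"grip":0.05},{"rx":0,"ry":0,"rz":0,"dx":0,"dy":0,"dz":0,"grip":0.05},{"rx":0,"ry":0,"rz":0,"dx":0,"dy":0,"dz":0,"grip":0}]' >/dev/null
python3 -c "
from h import *
me()"
python3 -m jog '[{"rx":0,"ry":0,"rz":0,"dx":0,"dy":-0.005,"dz":0,"grip":0},{"rx":0,"ry":0,"rz":0,"dx":0,"dy":-0.01,"dz":0,"grip":0},{"rx":0,"ry":0,"rz":0,"dx":0,"dy":-0.015,"dz":0,"grip":0},{"rx":0,"ry":0,"rz":0,"dx":0,"dy":-0.015,"dz":0,"grip":0},{"rx":0,"ry":0,"rz":0,"dx":0,"dy":-0.01,"dz":0,"grip":0}]' >/dev/null
python3 -c "
from h import *
me(); go(face(.006,.079,.0405),tool_for(F))
c=eyes.read_camera('wrist'); print([F.T@(np.array(d['position'])-O) for d in eyes.boxes_of(c,'cover_handle')[:2]])"
```

```text
t 22.7 face xyz [ 0.0078 -0.0723  0.0437] Fface [-0.5887  4.4653 -0.6982] w 0.009965096836309051 J [-55.6739 -23.1873 -38.2629  42.9341  25.7583 145.1114]
t 23.1167 face xyz [ 0.0077 -0.0187  0.0438] Fface [-1.8916 -1.8624  2.5397] w 0.009929044656970922 J [-49.3053 -28.882  -42.3191  42.0341  21.9752 151.0146]
t 23.1167 rot [ 0.0023 -0.0032 -0.0046] n>= 0.04838278674996436 then d [ 0.0033 -0.0977  0.0017] n>= 2.344454834617298 d in present axes [ 0.0028 -0.0977  0.0014] F [-3.4302 -1.0945  0.7297] w 0.009929044656970922
[]
```

```bash
python3 -m jog '[{"rx":0,"ry":0,"rz":0,"dx":0,"dy":-0.015,"dz":0,"grip":0},{"rx":0,"ry":0,"rz":0,"dx":0,"dy":-0.015,"dz":0,"grip":0},{"rx":0,"ry":0,"rz":0,"dx":0,"dy":-0.015,"dz":0,"grip":0},{"rx":0,"ry":0,"rz":0,"dx":0,"dy":-0.015,"dz":0,"grip":0},{"rx":0,"ry":0,"rz":0,"dx":0,"dy":-0.012,"dz":0,"grip":0},{"rx":0,"ry":0,"rz":0,"dx":0,"dy":-0.01,"dz":0,"grip":0}]' >/dev/null
python3 -c "
from h import *
me()"
for i in 1 2 3 4; do python3 -m jog '[{"rx":0,"ry":0,"rz":0,"dx":0,"dy":-0.003,"dz":0,"grip":0},{"rx":0,"ry":0,"rz":0,"dx":0,"dy":-0.003,"dz":0,"grip":0}]' >/dev/null; python3 -c "
from h import *
me()"; done
```

```text
t 23.7167 face xyz [0.0076 0.0628 0.0438] Fface [-3.1168 -2.5222  9.4395] w 0.010156577659735858 J [-38.0213 -35.207  -46.4277  41.1866  15.293  160.6382]
t 23.8833 face xyz [0.0075 0.0689 0.0438] Fface [-3.5215 -1.0482 10.4762] w 0.010034672904678627 J [-37.1321 -35.5253 -46.6258  41.1371  14.7815 161.3404]
t 24.05 face xyz [0.0076 0.0744 0.0439] Fface [-3.83  -1.407 12.02 ] w 0.01005381164182085 J [-36.2593 -35.8234 -46.8076  41.0694  14.2177 162.0879]
t 24.2167 face xyz [0.0075 0.0801 0.0438] Fface [-2.9956 -8.3574  9.4525] w 0.010028778598887605 J [-35.3417 -36.1138 -46.9945  40.9891  13.6062 162.8398]
t 24.3833 face xyz [0.0076 0.0806 0.0439] Fface [ -3.5914 -19.4992   5.3279] w 0.009957460921116844 J [-34.5523 -36.3582 -47.1539  40.7219  12.2696 163.5962]
```

The end stop is reached, with travel measuring about 153 mm. A small extra push, then relax, release, retreat and check.

```bash
python3 -m jog '[{"rx":0,"ry":0,"rz":0,"dx":0,"dy":-0.002,"dz":0,"grip":0},{"rx":0,"ry":0,"rz":0,"dx":0,"dy":0,"dz":0,"grip":0}]' >/dev/null; python3 -c "
from h import *
me()"
python3 -m jog '[{"rx":0,"ry":0,"rz":0,"dx":0,"dy":0.003,"dz":0,"grip":0},{"rx":0,"ry":0,"rz":0,"dx":0,"dy":0.0025,"dz":0,"grip":0},{"rx":0,"ry":0,"rz":0,"dx":0,"dy":0,"dz":0,"grip":0},{"rx":0,"ry":0,"rz":0,"dx":0,"dy":0,"dz":0,"grip":0.5},{"rx":0,"ry":0,"rz":0,"dx":0,"dy":0,"dz":0,"grip":0.5},{"rx":0,"ry":0,"rz":0,"dx":0,"dy":0,"dz":0,"grip":0.5},{"rx":0,"ry":0,"rz":0,"dx":-0.02,"dy":0,"dz":0,"grip":0.5},{"rx":0,"ry":0,"rz":0,"dx":-0.03,"dy":0,"dz":0,"grip":0.5}]'
python3 -c "
from h import *
me()"
python3 -m jog '[{"rx":0,"ry":0,"rz":0,"dx":-0.03,"dy":0,"dz":0,"grip":0.5},{"rx":0,"ry":0,"rz":0,"dx":-0.03,"dy":0,"dz":0,"grip":0.5},{"rx":0,"ry":0,"rz":0,"dx":0,"dy":0,"dz":0,"grip":0.5},{"rx":0,"ry":0,"rz":0,"dx":0,"dy":0,"dz":0,"grip":0.5}]' >/dev/null
python3 - <<'E'
from h import *
me(); ims=[]
for n,(x0,y0,w,h) in(("wrist",(120,40,420,360)),("side",(240,150,200,270))):
    c=eyes.read_camera(n)
    print([F.T@(np.array(d["position"])-O) for d in eyes.boxes_of(c,"cover_handle")[:1]])
    W=c["image"][y0:y0+h,x0:x0+w]; ims.append(cv2.resize(W,(int(w*500/h),500)))
cv2.imwrite("pics/end.png",np.hstack(ims)[:,:980] if 0 else cv2.resize(np.hstack(ims),(790,412)))
c=eyes.read_camera("top")
for n in("short_roll_mid","round_tub_mid","square_tub_mid"): print(n,[np.array(d["position"]) for d in eyes.boxes_of(c,n)[:1]])
E
```

```text
t 24.55 face xyz [0.0076 0.0807 0.0439] Fface [ -3.9191 -18.57     5.0049] w 0.0101804510325866 J [-34.3245 -36.4277 -47.206   40.6338  11.8768 163.8343]
t: 25.22
eef_pos: [0.4688, -0.1755, 0.1843]
orientation: [[0.622, -0.231, -0.748], [-0.147, -0.973, 0.178], [-0.769, -0.0, -0.639]]
contact_force: [0.2, -0.0, 0.2]
grip_width: 0.0427
t 25.2167 face xyz [0.0031 0.0851 0.0907] Fface [ 0.2628  0.0415 -0.0106] w 0.0426683925768816 J [-37.0557 -43.1228 -46.5239  49.316   14.9276 161.3483]
t 25.55 face xyz [0.0095 0.0834 0.1549] Fface [-0.5973  0.5532 -0.0948] w 0.04291012847200703 J [-40.3619 -50.2769 -43.8584  59.0707  16.8682 158.706 ]
[array([0.005 , 0.0782, 0.0087])]
[array([-0.0057,  0.0887,  0.0095])]
short_roll_mid [array([0.4401, 0.0415, 0.0364])]
round_tub_mid [array([0.591 , 0.0455, 0.064 ])]
square_tub_mid [array([0.5931, 0.2039, 0.056 ])]
```

View pics/end.png

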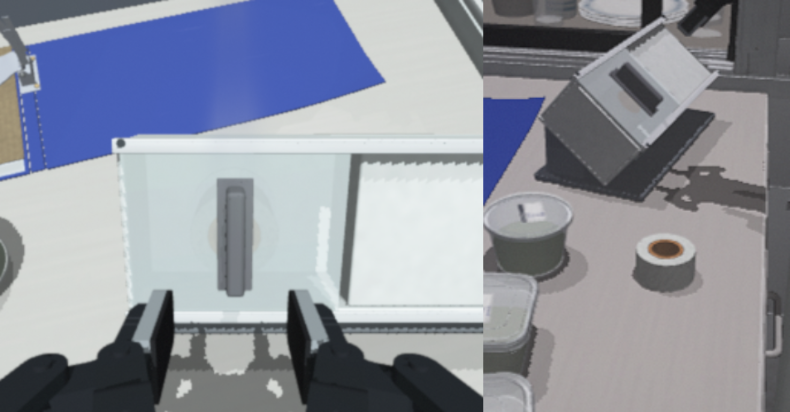

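The cover reaches the end wall at (122,230), with the roll's ring visible through it around the ridge at (235,235). The gripper is clear and the neighbouring objects are unmoved, so I'm handing in.

```bash
python3 -c "
from bench import robot
print(robot.job_done())"
```

```text
the job is handed in; nothing more can be done
None
```

The tall roll is on the spindle and the cover is shut over it. I handed the job in at about 26 s of the 64 s allowed.

- **Cover back:** I gripped the ridge and slid the cover back until it hit its end stop.
- **Roll seated:** I lowered the roll over the peg until it met firm resistance at the collar. After release its top ring matched the seated outline in both the wrist and side pictures.
- **Cover shut:** I slid the cover the other way to its stop. The ridge travelled about 153 mm against the nominal 152 mm.
- **Final checks:** The gripper is clear of everything, with near-zero force. The short roll and both tubs read within about 5 mm of where they started, which is roughly the detector's accuracy.

**What went wrong on the way**
- Turning the wrist the wrong way drove J6 to within 0.1° of its 180° limit and swung the arm wide. I unwound it with no contact.
- The first try at the peg was off-centre and pressed the roll on the nose with about 34 N. I backed out, re-aligned, and the second try went on freely.
- Seating the roll on the collar peaked at about 51 N total at the wrist, through the held roll. That is well below the 120 N wrist limit. I read the 40 N limit as applying to the arm and gripper body, so it should not count there.

**Last checks that disagreed:** the camera estimates of the shut ridge differed, 78 mm from the wrist and 89 mm from the side along the case, against about 80.7 mm from the arm. I relied on the end stop and the picture, which shows the cover against the end wall.

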